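# Blow out a tablet canister with the spring-centred air valve

## Task

Blow out the amber tablet canister on the pharmacy's air-cleaning station: push the station's red-knobbed valve lever nearly to its stop, towards the side where the amber canister stands, hold it there for about two seconds, then let go so that it springs back upright to its centre. Do not push it towards the white canister, leave the green-knobbed vacuum lever alone, and leave the amber canister standing in its nest.

Things in the scene. Friction and masses are not known exactly. Their poses are not given: they have to be found in the camera images.
- purge_lever (a joint): lean of the station's red-knobbed lever (rad): 0 upright, positive towards the station's +y, stops at +-0.6. It turns about the station's x axis, 110 mm straight below lever_rest. Steel stem 13 mm thick, red ball knob 36 mm in diameter centred 110 mm above the pivot, 22 mm collar under it. A spring of 1.2 N m/rad (5.5 N at the knob at 0.5 rad) recentres it.
- lever_rest (a point): fixed point on the air-cleaning station where the red knob's centre is when upright, 185 mm above the table. Axes are the station's: z up, x to its back, y to its left (seen from the robot). White plate 170 x 420 mm; valve block and gauge in the middle under 93 mm high. Nests 155 mm to +y and -y, 40 mm to +x; canister tops 132 mm above the table. One is amber, one white with a blue lid.
- amber_center (a point): centre (half-way up) of the amber (orange-brown) tablet canister with the orange lid, 74 mm in diameter and 108 mm high, standing loose in one of the two nests; its y in the axes of lever_rest is +155 or -155 mm and tells which way to push.
- vacuum_lever (a joint): angle of the green-knobbed lever (rad), 0 upright, of a separate vacuum valve on a small grey plate to the left or right of the station; same size and spring as the red one. A bystander: not to be operated.
There are look-alikes about, which are no part of the job. Leave any black look-alike of the part that bears vacuum_lever alone.

How it is judged:
By the outcome, as a careful person would: the job done as asked, in the order asked, and still so for the second after the job is handed in, with the robot touching nothing.
It also fails if it takes over 30 s, if anything falls off the work surface, if the arm or the gripper's body presses on something with over 40 N, if the wrist force passes 120 N, or if a joint passes its speed limit or range.

## Robot

A 6-joint arm with a two-finger parallel gripper is mounted at the origin on the work surface. World frame = base frame: x ahead of the robot, y to its left, z up, the work surface at z = 0. Lengths are in m, angles in rad, forces in N, time in s.
With the tool pointing down it reaches from about 0.35 to 0.975 m from the base axis. Payload 4.9 kg.
Tool frame: the origin (TCP) lies on the centre line of the jaws, within the pads' length; the fingertips stand 19 mm ahead of it and the grasp point (between the pads) is the TCP; z points along the fingers, y is the direction in which the jaws open and shut (so a half turn about z gives the same grasp; the last joint's range is limited). The gripper opens to 85 mm and grips with 20 to 120 N. Pads are 22 mm wide; open, the fingers measure 114 mm over their backs; the gripper's body (76 mm by 85 mm) begins 54 mm behind the grasp point. The pads swing forward as they close: fully open they stand 13 mm farther back than shut.
Start: joints at [1.015, 0.053, 1.613, -0, 1.476, -0.119], TCP at [0.264, 0.566, 0.25] pointing down, gripper open.
Joint ranges: [-3.01, 3.01], [-1.01, 2.22], [0.06, 2.58], [-1.02, 4.17], [0.09, 2.62], [-3.14, 3.14]. Speed limits (rad/s): [2.57, 2.57, 3.14, 3.14, 3.14, 3.14].

## Interface

Orientations are given as [roll, pitch, yaw] about the fixed x, y, z axes, in that order (R = Rz(yaw) Ry(pitch) Rx(roll)).
In Python, from rig import state, read_camera, get_calibration, close_job gives the robot as it stands.
- The arm moves only by the tool drive_tool, never from a script. Its arguments are lists of equal length, an entry for each row: "gripper": the opening, from 0 (shut) to 1 (fully open); "linear": the shift along the world's x, y, z normalised to -1 to 1, where 1 is 0.5 m, a list of three; "rot": the turn, a rotation vector about the world's x, y, z normalised to -1 to 1, where 1 is pi/2 rad, a list of three. A call has 1 to 12 rows; each row is the pose to reach, as a shift and turn from the pose commanded when the call began; what a row does not reach only later rows make up. A row lasts 1/10 s, in which the tool goes at most 50 mm and 8.59 degrees, less where a joint would pass 70% of its speed; a pose out of reach is approached as far as the arm can. A call with a number of a shift or a turn outside -1 to 1 is refused whole. A call with a gripper value outside its range is refused whole. The fingers move at their own pace and stop on an object; "newtons" is the grip in N (left out, the last holds). Time passes only in rows, so rows that repeat a pose let the fingers close. It gives the time, the measured TCP pose, the force and the opening at its end, in the units of the state.
- state(): the state, without advancing time (a new reading comes with each control period).
- read_camera(name): name is "side" or "top"; returns the picture (400x640x3 uint8, red, green, blue); there is no depth.
- get_calibration(name): a dict with "fx", "fy", "cx", "cy" (pixels), "R" (3x3) and "t" (3): a world point X has camera coordinates R X + t. Camera axes: x right, y down, z forward; pixel columns grow to the right and rows downward; lengths in m; the calibration is good to about 2 mm. A picture is of the moment at which its call begins. get_calibration takes no time and is no camera call.
- close_job(): hands the job in, once; it reports no verdict.
The state is a dict: "time": time; "joints": joint angles; "joint_velocities": joint speeds; "joint_torque": joint torques, N m; "ee_pos": TCP position; "tcp_rot": TCP orientation; "wrist_force": force on the tool from outside, world axes, zero at the start; "torque": the same for the moment, N m; "opening": finger opening in m.
Only numpy, scipy, OpenCV 4.12 (cv2) and the standard library are available. Lean on these libraries where they do the work, as an engineer would, in place of code of your own. Each camera call takes 0.05 s, during which the arm holds its last target.

## Working session

There is one attempt and no reset: what is moved stays moved. The work goes in short steps, Python scripts to look and compute and a tool call to move; the robot and the scene stay as the last step left them, time stands still between calls to the robot, and variables do not carry over. Pictures are saved under pics/ and viewed, and the job is handed in when it is done.

Besides the shell and the picture viewer there is one more tool, called by a JSON object that holds its "op" and its "data". drive_tool: Moves the arm, as the interface text tells. Scaled input: -1 to 1 covers 0.5 m each way for a shift and pi/2 rad each way for a turn. Its arguments: {"type":"object","properties":{"gripper":{"type":"array"},"linear":{"type":"array"},"rot":{"type":"array"},"newtons":{"type":"number"}},"required":["gripper","linear","rot"]}

```bash
mkdir -p pics; python3 - <<'E'
from rig import *
import cv2
for n in("side","top"):
    cv2.imwrite(f"pics/{n}0.png",read_camera(n)[:,:,::-1]); c=get_calibration(n); print(n,c)
s=state();print(s["time"],s["ee_pos"],s["tcp_rot"],s["opening"])
E
```

```text
side {'fx': 482.8291638680424, 'fy': 482.8291638680424, 'cx': 320.54658797454607, 'cy': 201.20151278074349, 'R': array([[-0.93549057, -0.35316019, -0.01163057],
       [-0.17785619,  0.4990566 , -0.84812127],
       [ 0.30532698, -0.79134088, -0.52967447]]), 't': array([0.46654023, 0.23928632, 1.63141551])}
top {'fx': 408.7765548793993, 'fy': 408.7765548793993, 'cx': 317.8170976445205, 'cy': 201.14623347402122, 'R': array([[-2.12247398e-02, -9.99774309e-01, -9.17711870e-04],
       [-9.85996025e-01,  2.10840852e-02, -1.65430651e-01],
       [ 1.65412664e-01, -2.60636227e-03, -9.86220998e-01]]), 't': array([-0.08298719,  0.51714951,  1.44961191])}
0.1 [0.26411213 0.56585398 0.24914506] [-3.13968782e+00 -2.35734250e-04  2.70480381e+00] 0.08526892791332244
```

View pics/side0.png

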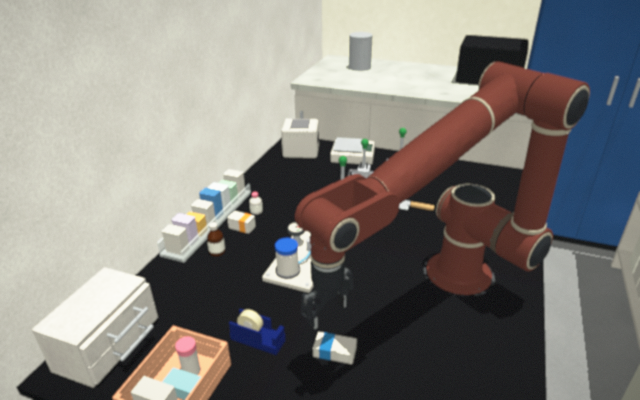

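View pics/top0.png

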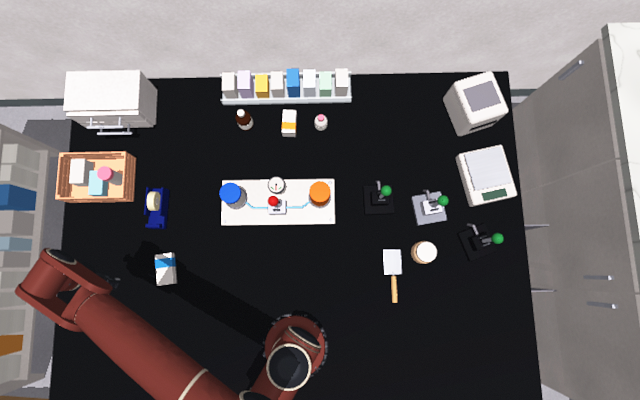

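The top view shows the station at about (278,201), with its red knob at (273,201), the blue-lidded white canister at (231,194) and the orange lid at (319,192). There are three green-knobbed levers at (386,190), (443,201) and (498,239). I'll enlarge to measure.

```bash
python3 - <<'E'
import cv2
a=cv2.imread("pics/top0.png")[165:240,205:350]
cv2.imwrite("pics/topc.png",cv2.resize(a,None,fx=5.5,fy=5.5,interpolation=cv2.INTER_CUBIC))
a=cv2.imread("pics/side0.png")[120:300,240:420]
cv2.imwrite("pics/sidec.png",cv2.resize(a,None,fx=3.3,fy=3.3,interpolation=cv2.INTER_CUBIC))
E
```

```text
(no output)
```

View pics/topc.png

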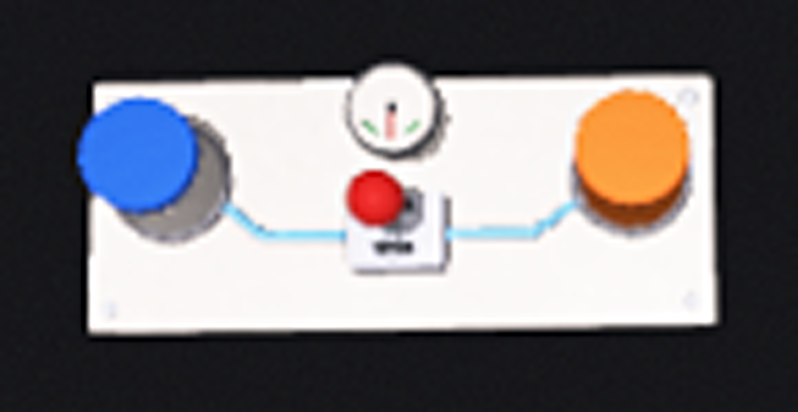

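View pics/sidec.png

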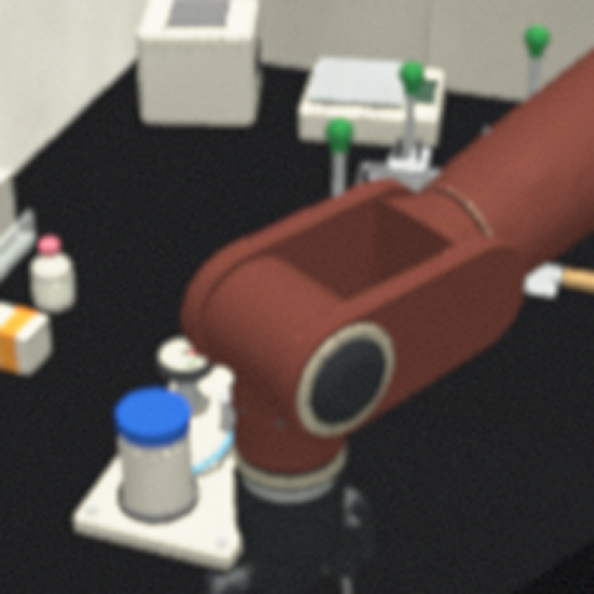

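```bash
cat >h.py <<'E'
import numpy as np
from rig import *
def back(n,u,v,z):
    c=get_calibration(n);R=c["R"];t=np.array(c["t"])
    d=R.T@np.array([(u-c["cx"])/c["fx"],(v-c["cy"])/c["fy"],1]);o=-R.T@t
    return o+d*(z-o[2])/d[2]
def proj(n,X):
    c=get_calibration(n);p=c["R"]@np.array(X)+c["t"];return c["fx"]*p[0]/p[2]+c["cx"],c["fy"]*p[1]/p[2]+c["cy"]
E
python3 - <<'E'
from h import *
f=lambda x,y,z:back("top",(x+.5)/5.5-.5+205,(y+.5)/5.5-.5+165,z).round(4)
P=[f(*p,.015) for p in[(95,82),(712,76),(716,325),(90,331)]]
for p in P:print(p)
print("ctr",np.mean(P,0), "yaw",[np.arctan2(*(-(P[1]-P[0])[[0]],(-(P[1]-P[0]))[[1]])),(P[3]-P[2])[:2]])
print("lens",np.linalg.norm(P[1]-P[0]),np.linalg.norm(P[1]-P[2]))
print("knob",f(375,197,.185)); print("amber lid",f(632,147,.132)); print("blue",f(138,154,.132))
for g in[(386,190),(443,201),(498,239)]:print("green",back("top",*g,.185))
E
```

```text
[0.6101 0.2644 0.015 ]
[ 0.6052 -0.1568  0.015 ]
[ 0.4344 -0.1548  0.015 ]
[0.4393 0.2648 0.015 ]
ctr [0.52225 0.0544  0.015  ] yaw [array([0.0116329]), array([0.0049, 0.4196])]
lens 0.4212285009350626 0.17081170920051114
knob [0.4971 0.055  0.185 ]
amber lid [ 0.5345 -0.1003  0.132 ]
blue [0.5367 0.2091 0.132 ]
green [ 0.52406901 -0.32031029  0.185     ]
green [ 0.4831146  -0.50645478  0.185     ]
green [ 0.35432127 -0.67598722  0.185     ]
```

The measurements agree: plate 421×171 mm, canisters about ±155 mm in y and about +38 mm in x from the knob, knob at (0.497, 0.055). Amber stands on the station's −y side (right), so I push towards −y. There is only one red knob, at (273,201). The green levers at x≥386 are more than 0.35 m away in y.

I'll go with shut fingers to the +y side of the knob and stay high.

{"op": "drive_tool", "data": {"gripper": [0,0,0,0,0,0,0,0,0,0,0,0], "linear": [[0.466,-0.88,0],[0.466,-0.88,0],[0.466,-0.88,0],[0.466,-0.88,0],[0.466,-0.88,0],[0.466,-0.88,0],[0.466,-0.88,0],[0.466,-0.88,0],[0.466,-0.88,0],[0.466,-0.88,0],[0.466,-0.88,0],[0.466,-0.88,0]], "rot": [[0,0,-0.722],[0,0,-0.722],[0,0,-0.722],[0,0,-0.722],[0,0,-0.722],[0,0,-0.722],[0,0,-0.722],[0,0,-0.722],[0,0,-0.722],[0,0,-0.722],[0,0,-0.722],[0,0,-0.722]]}}

```text
time: 1.3
ee_pos: [0.4974, 0.1254, 0.2497]
tcp_rot: [-3.14, -0.0, 1.568]
wrist_force: [-0.1, -0.5, -0.0]
opening: 0.0
```

```bash
python3 - <<'E'
from rig import *
import cv2
for n,(r0,r1,c0,c1) in dict(side=(150,330,240,420),top=(140,260,190,370)).items():
    a=read_camera(n)[r0:r1,c0:c1,::-1]
    cv2.imwrite(f"pics/{n}1.png",cv2.resize(a,None,fx=3.3,fy=3.3,interpolation=cv2.INTER_CUBIC))
E
```

```text
(no output)
```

View pics/side1.png

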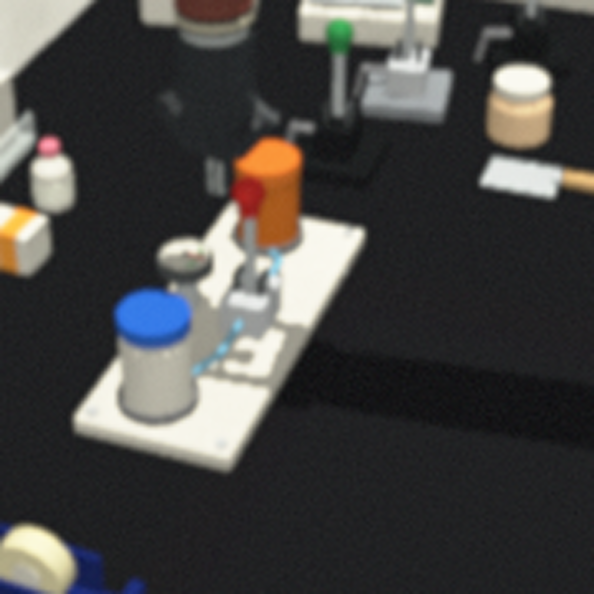

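View pics/top1.png

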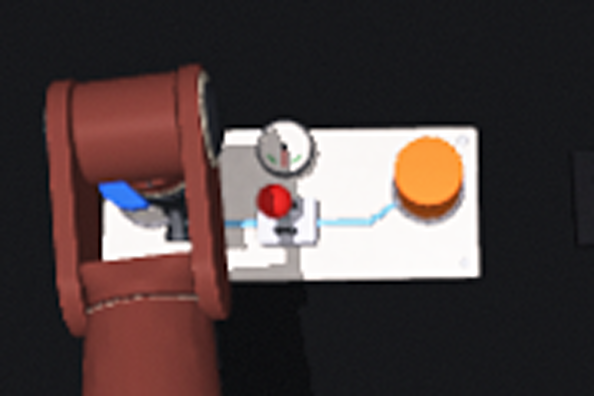

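```bash
python3 - <<'E'
from h import *
print(proj("side",(.4974,.1254,.231)),proj("side",(.497,.055,.185)))
E
```

```text
(np.float64(306.4033944014376), np.float64(206.60775934836104)) (np.float64(314.67197628303495), np.float64(207.50653620884884))
```

The fingertips and knob project where predicted in the side view: tips at (305,208), knob at (315,208). Next I descend and approach.

{"op": "drive_tool", "data": {"gripper": [0,0,0,0,0,0], "linear": [[0,0,-0.08],[0,0,-0.156],[0,0,-0.156],[0,-0.03,-0.156],[0,-0.06,-0.156],[0,-0.06,-0.156]], "rot": [[0,0,0],[0,0,0],[0,0,0],[0,0,0],[0,0,0],[0,0,0]]}}

```text
time: 2.0
ee_pos: [0.4988, 0.0948, 0.175]
tcp_rot: [3.137, 0.0, 1.569]
wrist_force: [0.8, -0.3, 1.2]
opening: -0.0002
```

{"op": "drive_tool", "data": {"gripper": [0,0,0,0,0,0,0,0], "linear": [[0,-0.02,0],[0,-0.04,0],[0,-0.06,0],[0,-0.08,0],[0,-0.1,0],[0,-0.118,0],[0,-0.134,0],[0,-0.134,0]], "rot": [[0,0,0],[0,0,0],[0,0,0],[0,0,0],[0,0,0],[0,0,0],[0,0,0],[0,0,0]]}}

```text
time: 2.8
ee_pos: [0.4965, 0.0296, 0.1714]
tcp_rot: [-3.139, -0.004, 1.57]
wrist_force: [-0.9, 7.3, 0.2]
opening: -0.0001
```

```bash
python3 - <<'E'
from h import *
import cv2
for n,(r0,r1,c0,c1) in dict(side=(150,280,260,390),top=(140,260,190,370)).items():
    a=read_camera(n)[r0:r1,c0:c1,::-1]
    cv2.imwrite(f"pics/{n}2.png",cv2.resize(a,None,fx=4,fy=4,interpolation=cv2.INTER_CUBIC))
for th in(.3,.4,.45,.5,.55,.6):
    X=(.497,.055-.11*np.sin(th),.075+.11*np.cos(th))
    s=proj("side",X);t=proj("top",X);print(th,(s[0]-260)*4,(s[1]-150)*4,(t[0]-190)*4,(t[1]-140)*4)
s=state();print(s["time"],s["ee_pos"],s["wrist_force"])
E
```

```text
0.3 232.429418622271 215.65551073531026 370.97372445612336 241.9186172076022
0.4 236.73191470231063 213.34030231103964 383.79935629849774 242.4147930189547
0.45 238.80653422997148 212.6526550187907 390.0342971344294 242.74234108880432
0.5 240.82354170437657 212.27711893686717 396.1260353742596 243.12124953727096
0.55 242.7783416958232 212.21177814565544 402.0569508701101 243.55009251162267
0.6 244.66658516289112 212.45394056347618 407.8101829687125 244.02728260021695
2.9 [0.49653913 0.03002248 0.17150448] [-0.69549856  7.39759262 -0.23281006]
```

View pics/side2.png

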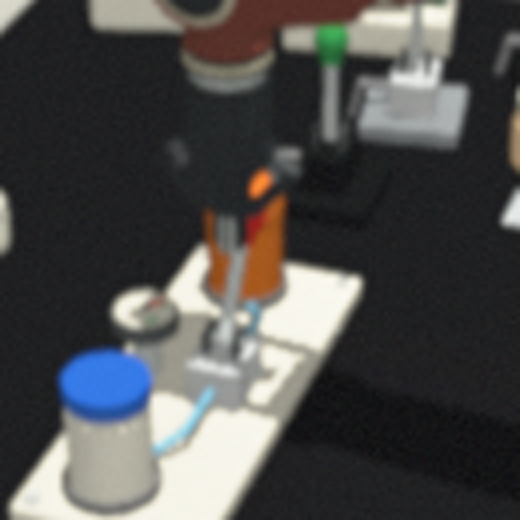

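View pics/top2.png

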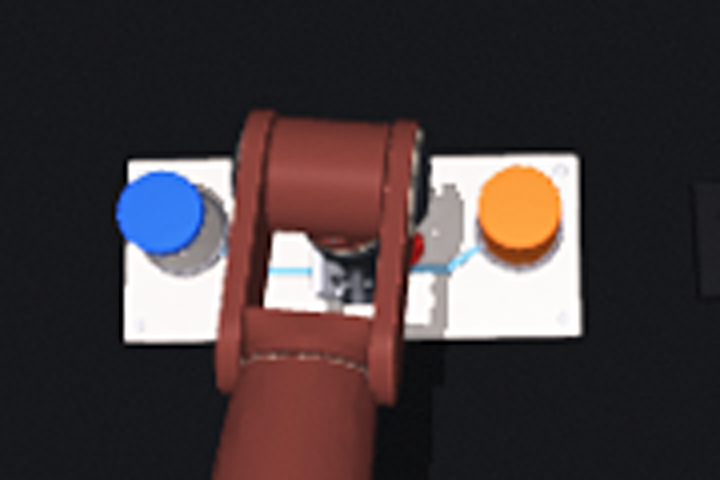

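The knob's right edge is at (425,250) in the top crop, which puts its centre near x=402, or about 0.55 rad. The 7.3 N force also implies about 0.55 rad. I add 2 mm and hold.

{"op": "drive_tool", "data": {"gripper": [0,0,0,0,0,0,0,0,0,0], "linear": [[0,-0.004,0],[0,-0.004,0],[0,-0.004,0],[0,-0.004,0],[0,-0.004,0],[0,-0.004,0],[0,-0.004,0],[0,-0.004,0],[0,-0.004,0],[0,-0.004,0]], "rot": [[0,0,0],[0,0,0],[0,0,0],[0,0,0],[0,0,0],[0,0,0],[0,0,0],[0,0,0],[0,0,0],[0,0,0]]}}

```text
time: 3.9
ee_pos: [0.4967, 0.0284, 0.1716]
tcp_rot: [-3.14, -0.004, 1.571]
wrist_force: [-0.9, 8.0, -0.3]
opening: 0.0001
```

Force has risen gently with no stop spike. I hold another second, then back off towards +y.

{"op": "drive_tool", "data": {"gripper": [0,0,0,0,0,0,0,0,0,0,0], "linear": [[0,0,0],[0,0,0],[0,0,0],[0,0,0],[0,0,0],[0,0,0],[0,0,0],[0,0,0],[0,0,0],[0,0,0],[0,0,0]], "rot": [[0,0,0],[0,0,0],[0,0,0],[0,0,0],[0,0,0],[0,0,0],[0,0,0],[0,0,0],[0,0,0],[0,0,0],[0,0,0]]}}

```text
time: 5.0
ee_pos: [0.4968, 0.0284, 0.1716]
tcp_rot: [-3.14, -0.004, 1.571]
wrist_force: [0.5, 7.3, 0.6]
opening: 0.0001
```

{"op": "drive_tool", "data": {"gripper": [0,0,0,0,0,0,0,0,0,0,0,0], "linear": [[0,0.03,0],[0,0.06,0],[0,0.09,0],[0,0.11,0],[0,0.13,0],[0,0.15,0],[0,0.18,0],[0,0.2,0],[0,0.2,0.08],[0,0.2,0.16],[0,0.3,0.2],[0,0.3,0.2]], "rot": [[0,0,0],[0,0,0],[0,0,0],[0,0,0],[0,0,0],[0,0,0],[0,0,0],[0,0,0],[0,0,0],[0,0,0],[0,0,0],[0,0,0]]}}

```text
time: 6.2
ee_pos: [0.4988, 0.1809, 0.2769]
tcp_rot: [3.134, -0.003, 1.574]
wrist_force: [0.9, 0.3, -0.9]
opening: -0.0003
```

```bash
python3 - <<'E'
from h import *
import cv2
for n,(r0,r1,c0,c1) in dict(side=(130,310,240,420),top=(140,260,190,370)).items():
    a=read_camera(n)[r0:r1,c0:c1,::-1]
    cv2.imwrite(f"pics/{n}3.png",cv2.resize(a,None,fx=3.3,fy=3.3,interpolation=cv2.INTER_CUBIC))
s=state();print(s["time"],s["ee_pos"],s["wrist_force"])
E
```

```text
6.3 [0.49742327 0.178422   0.27280994] [ 0.13626013  0.04903755 -0.56117285]
```

View pics/side3.png

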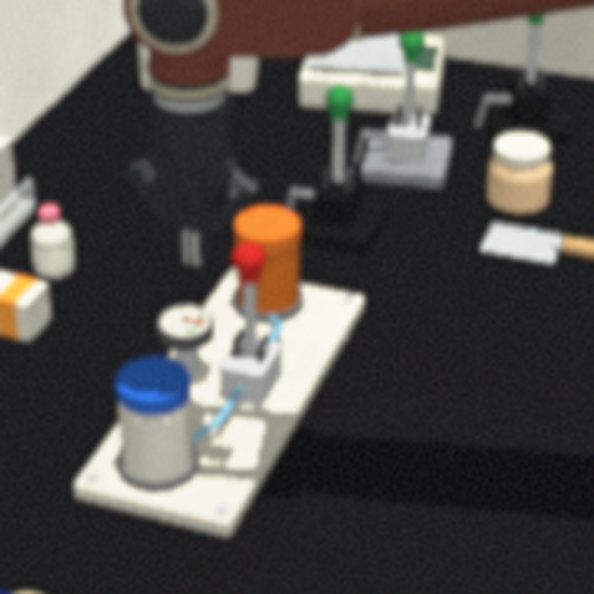

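View pics/top3.png

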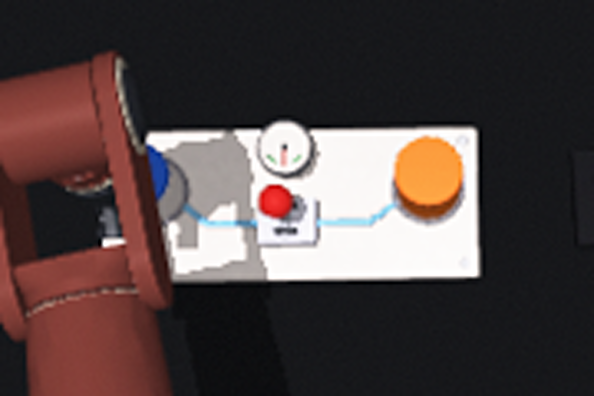

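The knob is back at (275,201) in the crop, the same as before the push. Amber is standing in its nest and the gripper is clear, so I hand in.

```bash
python3 -c "
from rig import *
print(close_job())"
```

```text
the job is handed in; nothing more can be done
None
```

I pushed the red lever towards the amber canister (the station's −y side) with shut fingers, held it there, then backed off so that it sprang back to centre. The job is handed in, at about 6.3 s on the robot's clock.

- **Lean:** I estimate 0.53–0.58 rad against the 0.6 rad stop. Finger position gave about 0.53. The top picture, taken 1–2 mm before the final push, gave about 0.55. The spring force of 7.3–8.0 N gave 0.55 to about 0.6. These differ slightly, and I did not measure the angle directly during the hold.
- **Hold time:** about 2.1–2.2 s.
- **Last pictures:** the red knob is back at its starting pixel, and the amber and white canisters are standing in their nests. The gripper is clear with almost no force on the wrist.
- **Green levers:** the arm never went near them. The last side picture shows them upright, but I did not measure them.

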